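# Clear the dish dispenser's landing and dispense one dish

## Task

Either the foil-capped jar or the square steel canister has been left standing on the low landing of the dish dispenser: take it off and set it down upright on the perforated tray with the other one, without dropping it. Then push the dispenser's sprung slide all the way in once, to its stop, and let it spring fully back out, so that one dish lies flat on the landing and the others stay in the magazine. Do not touch the dishes with the gripper, and leave everything else standing where it is.

Things in the scene. Friction and masses are not known exactly. Their poses are not given: they have to be found in the camera images.
- dispenser: Dish dispenser, fixed. Base plate 285 x 100 mm. Origin: on the bench under the magazine's centre; x = the way the slide is pushed and dishes come out. Clear magazine 72 x 71 mm, 78 mm high, with three dishes on a bed 14 mm high, exit slot at +x. Landing: low open tray, x 38 to 129 mm, inner width 63 mm, floor 4 mm high, rim 14 mm high.
- landing (a point): Centre of the landing's floor, 4 mm above the bench, 85 mm along x from the dispenser's origin.
- slide (a joint): Travel of the sprung slide along the dispenser's x, m: 0 = out (rest), 0.072 = fully in, at its stop. A spring resists with about 3 N at rest, 9 N fully in, and brings it back out when let go; friction and damping add about 2 N at 0.1 m/s. It pushes out the lowest dish, which drops clear only at the full stroke.
- handle (a point): Middle of the push face (the side away from the magazine) of the slide's black upright handle plate; moves with it. Plate 10 mm thick along x, 50 mm wide, 14 to 78 mm above the bench. This point: 55 mm above the bench, at x = -0.144 in the dispenser's frame at rest, -0.072 fully in. Push it towards the dispenser's +x.
- dish0: Lowest dish of the stack: round flat culture dish, 60 mm across, 16 mm high, 35 g. Origin: centre of its underside.
- dish1: Second dish of the stack, same make. Origin: centre of its underside.
- dish2: Third dish of the stack, same make. Origin: centre of its underside.
- tray: Perforated steel tray, fixed, 250 x 250 mm outside, 242 mm inside, floor 4 mm high, rim 12 mm high. Origin: on the bench under its centre; x and y along its sides.
- jar: Round foil-capped glass jar, 50 mm across, 85 mm tall, 0.14 to 0.28 kg. Origin: centre of its underside, z up. Stands upright either on the landing or on the tray.
- canister: Plain square steel canister, 42 x 42 mm, 95 mm tall, 0.17 to 0.35 kg. Origin: centre of its underside; x and y square to its sides, z up. Stands upright either on the landing or on the tray, whichever the jar does not.
- flask: Bystander: conical glass flask with a foil cap, foot 64 mm across, 95 mm tall, stands on the tray. Origin: centre of its underside.
- lidjar: Bystander: low glass jar with a steel lid, 56 mm across, 60 mm tall, stands on the tray. Origin: centre of its underside.
- bottle: Bystander: amber bottle 50 mm across, 95 mm tall, on the bench beside the slide. Origin: centre of its underside.
- packet: Bystander: flat foil-wrapped instrument box 120 (x) x 30 (y) x 18 mm, lying on the bench beside the dispenser. Origin: centre of its underside.
- beaker: Bystander: small open glass beaker, 40 mm across, 45 mm tall, on the bench beside the slide's handle. Origin: centre of its underside.
- timer: Bystander: bench timer, white box 50 (x) x 75 (y) x 28 mm, on the bench at the back. Origin: centre of its underside.
- weight: Bystander: steel balance weight with a knob, 42 mm across, 62 mm tall, on the bench beside the landing. Origin: centre of its underside.

How it is judged:
By the outcome, as a careful person would: the job done as asked, in the order asked, and still so for the second after the job is handed in, with the robot touching nothing.
It also fails if it takes over 58 s, if anything falls off the work surface, if the arm or the gripper's body presses on something with over 40 N, if the wrist force passes 120 N, or if a joint passes its speed limit or range.

## Robot

A 6-joint arm with a two-finger parallel gripper is mounted at the origin on the work surface. World frame = base frame: x ahead of the robot, y to its left, z up, the work surface at z = 0. Lengths are in m, angles in rad, forces in N, time in s.
With the tool pointing down it reaches from about 0.275 to 0.825 m from the base axis. Payload 5.2 kg.
Tool frame: the origin (TCP) lies on the front face of the gripper's body, between the roots of the fingers; the fingertips stand 84 mm ahead of it and the grasp point (between the pads) lies 65 mm ahead of it; z points along the fingers, y is the line along which they close (so a half turn about z gives the same grasp; the last joint's range is limited). The gripper opens to 93 mm and grips with 3 to 60 N. Pads are 15 mm wide; open, the fingers measure 128 mm over their backs; the gripper's body (75 mm by 188 mm) begins 65 mm behind the grasp point.
Start: joints at [-1.357, 0.259, 1.535, -0, 1.348, -0.203], TCP at [0.223, -0.503, 0.303] pointing down, gripper open.
Joint ranges: [-3.14, 3.14], [-0.91, 2.08], [0.19, 2.58], [-1.22, 4.36], [0.22, 2.71], [-3.12, 3.12]. Speed limits (rad/s): [2.57, 2.57, 3.14, 3.14, 3.14, 3.14].

## Interface

Orientations are given as a unit quaternion [x, y, z, w].
In Python, from rig import get_state, read_camera, get_calibration, sign_off gives the robot as it stands.
- The arm moves only by the shell command python3 -m inch 'ROWS'. ROWS is JSON, a list of rows, each a list of 3 entries, a list of its own where there are three numbers: the shift along the tool's x, y, z as a fraction of full scale, then the turn, a rotation vector about the tool's x, y, z as a fraction of full scale, then the opening, from 0 (shut) to 1 (fully open). A call has 1 to 5 rows; each row shifts and turns the commanded pose from where the row before left it, along the tool's axes as they then stand; what a row does not reach is not made up. Full scale, the value 1, is 400 mm for a shift and 180 degrees for a turn. A row lasts 1/8 s, in which the tool goes at most 62.5 mm and 10.7 degrees, less where a joint would pass 70% of its speed; a pose out of reach is approached as far as the arm can. A call with a number of a shift or a turn outside -1 to 1 is refused whole. A call with a gripper value outside its range is refused whole. The fingers move at their own pace and stop on an object; the grip force is fixed at half the most. Time passes only in rows, so rows that do not move let the fingers close. It gives the time, the measured TCP pose, the force, the opening and the grip force at its end, in the units of the state.
- get_state(): the state, without advancing time (a new reading comes with each control period).
- read_camera(name): name is "scene" or "top"; returns the picture (400x640x3 uint8, red, green, blue); there is no depth.
- get_calibration(name): a dict with "intrinsics" (3x3 intrinsics, pixels), "k1" (the pictures are not rectified: a ray, as slopes to the right and down, at radius r is drawn at 1 + k1 r^2 times it, then the intrinsics apply), "world_to_cam" (4x4, takes a point from world to camera coordinates). Camera axes: x right, y down, z forward; pixel columns grow to the right and rows downward; lengths in m; the calibration is good to about 2 mm. A picture is of the moment at which its call begins. get_calibration takes no time and is no camera call.
- sign_off(): hands the job in; it is judged then, once.
The state is a dict: "t": time; "joint_pos": joint angles; "joint_velocities": joint speeds; "joint_efforts": joint torques, N m; "tool_pos": TCP position; "tcp_rot": TCP orientation; "force": force on the tool from outside, world axes, zero at the start; "wrist_torque": the same for the moment, N m; "opening": finger opening in m; "grip_force": force on a finger pad.
Only numpy, scipy, OpenCV 4.12 (cv2) and the standard library are available. Lean on these libraries where they do the work, as an engineer would, in place of code of your own. Each camera call takes 0.05 s, during which the arm holds its last target. There are 200 camera calls.

## Working session

There is one attempt and no reset: what is moved stays moved. The work goes in short steps, Python scripts to look and compute and a shell command to move; the robot and the scene stay as the last step left them, time stands still between calls to the robot, and variables do not carry over. Pictures are saved under pics/ and viewed, at most 10 in all, crops included, and the job is handed in when it is done.

```bash
ls; mkdir -p pics
cat > h.py <<'E'
import numpy as np, cv2
from rig import *
def undist(cal,uv):
    K=np.array(cal["intrinsics"]);k1=cal["k1"]
    return cv2.undistortPoints(np.array(uv,float).reshape(-1,1,2),K,np.array([k1,0,0,0,0.])).reshape(-1,2)
def ray(name,uv):
    c=get_calibration(name);T=np.array(c["world_to_cam"]);R=T[:3,:3];o=-R.T@T[:3,3]
    p=undist(c,uv);d=np.c_[p,np.ones(len(p))]@R
    return o,d/np.linalg.norm(d,axis=1,keepdims=True)
def plane(name,uv,z):
    o,d=ray(name,uv);return o+d*((z-o[2])/d[:,2])[:,None]
def tri(uv1,uv2,n1="top",n2="scene"):
    o1,d1=ray(n1,[uv1]);o2,d2=ray(n2,[uv2]);A=np.c_[d1[0],-d2[0]]
    s=np.linalg.lstsq(A,o2-o1,rcond=None)[0];a=o1+s[0]*d1[0];b=o2+s[1]*d2[0]
    return (a+b)/2,np.linalg.norm(a-b)
def proj(name,P):
    c=get_calibration(name);T=np.array(c["world_to_cam"]);K=np.array(c["intrinsics"])
    return cv2.projectPoints(np.array(P,float).reshape(-1,3),cv2.Rodrigues(T[:3,:3])[0],T[:3,3],K,np.array([c["k1"],0,0,0,0.]))[0].reshape(-1,2)
E
python3 - <<'E'
from h import *
for n in("top","scene"):
    im=read_camera(n);cv2.imwrite(f"pics/{n}0.png",im[:,:,::-1])
    c=get_calibration(n);T=np.array(c["world_to_cam"]);print(n,c["intrinsics"],c["k1"],-T[:3,:3].T@T[:3,3]); print(T[:3,:3].round(2))
print(get_state())
E
```

```text
pics
top [[484.64752269   0.         318.55416455]
 [  0.         484.64752269 201.94645326]
 [  0.           0.           1.        ]] 0.03401480925184087 [ 0.37741955 -0.01278028  1.18169645]
[[-0.02 -1.    0.01]
 [-0.99  0.02 -0.13]
 [ 0.13 -0.02 -0.99]]
scene [[397.95635192   0.         324.81388437]
 [  0.         397.95635192 200.08230184]
 [  0.           0.           1.        ]] -0.0843160235804012 [ 0.93602403 -0.3461884   0.80635167]
[[ 0.6   0.8   0.01]
 [ 0.67 -0.49 -0.56]
 [-0.44  0.34 -0.83]]
{'t': 0.1, 'joint_pos': array([-1.35675268e+00,  2.59266619e-01,  1.53596400e+00, -3.48189770e-05,
        1.34801260e+00, -2.02779871e-01]), 'joint_velocities': array([ 0.00109867, -0.00041792, -0.00224234, -0.0010712 ,  0.00143863,
       -0.0005152 ]), 'joint_efforts': array([ 3.40609964e-03, -4.38209903e+01, -2.84645194e+01,  7.21556204e-02,
        3.61694873e-02, -3.80777146e-05]), 'tool_pos': array([ 0.22261662, -0.50254037,  0.30200649]), 'tcp_rot': array([ 9.78359634e-01,  2.06909994e-01, -2.16236629e-05, -8.25174879e-04]), 'force': array([ 1.01537831, -0.36010103, -0.15036277]), 'wrist_torque': array([ 0.02580236, -0.0474249 ,  0.0318879 ]), 'grip_force': 0.0, 'opening': 0.09311353876497502}
```

View pics/top0.png

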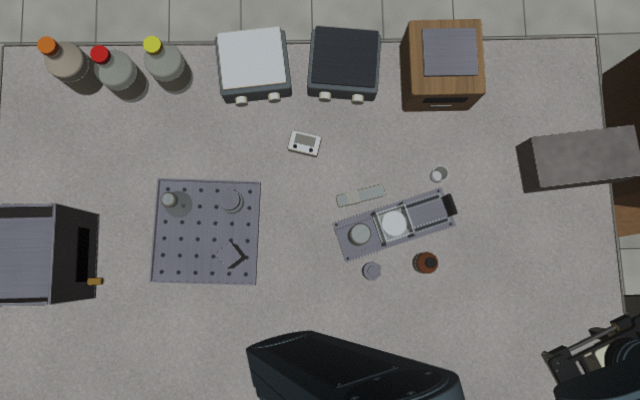

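View pics/scene0.png

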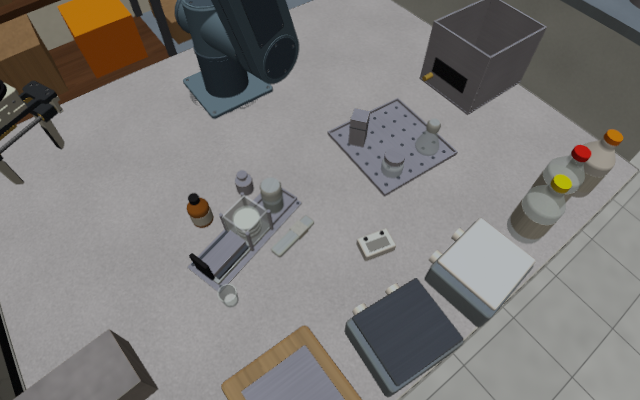

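The jar stands on the landing: (360,234) in top, (270,192) in scene. The canister is on the tray with the flask and lidded jar: (238,255) in top, (359,125) in scene. I'll zoom in to measure.

Run:
```python
import cv2
t=cv2.imread("pics/top0.png");s=cv2.imread("pics/scene0.png")
cv2.imwrite("pics/c1.png",cv2.resize(t[160:290,325:465],None,fx=5,fy=4.5,interpolation=cv2.INTER_CUBIC)[:600])
a=cv2.resize(s[160:310,180:320],None,fx=4,fy=4,interpolation=cv2.INTER_CUBIC);cv2.imwrite("pics/c2.png",a)
t2=cv2.resize(t[172:290,145:270],None,fx=3,fy=3,interpolation=cv2.INTER_CUBIC);s2=cv2.resize(s[92:197,322:462],None,fx=3,fy=3,interpolation=cv2.INTER_CUBIC)
h=max(t2.shape[0],s2.shape[0]);p=lambda x:cv2.copyMakeBorder(x,0,h-x.shape[0],0,0,cv2.BORDER_CONSTANT)
cv2.imwrite("pics/c3.png",cv2.hconcat([p(t2),p(s2)]))
```

```text
(no output)
```

View pics/c1.png

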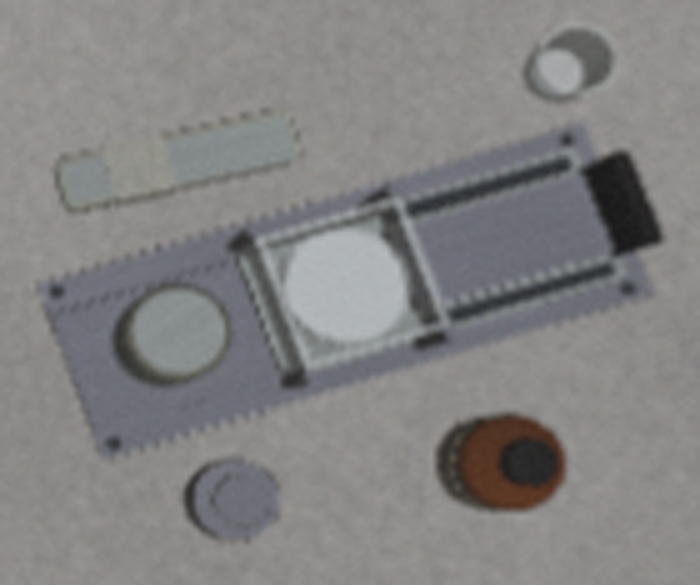

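View pics/c2.png

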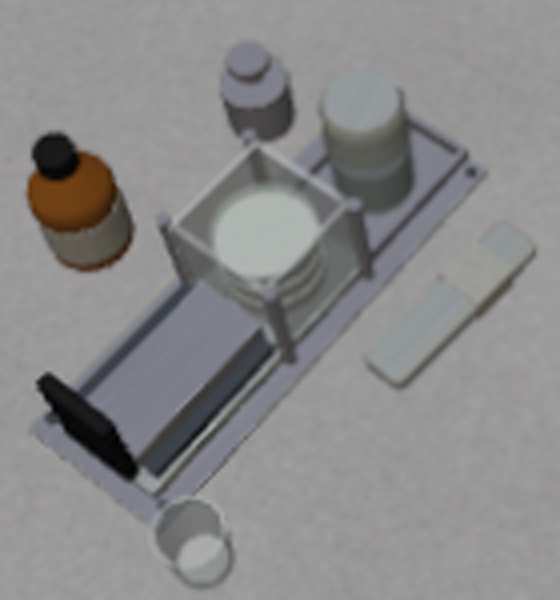

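View pics/c3.png

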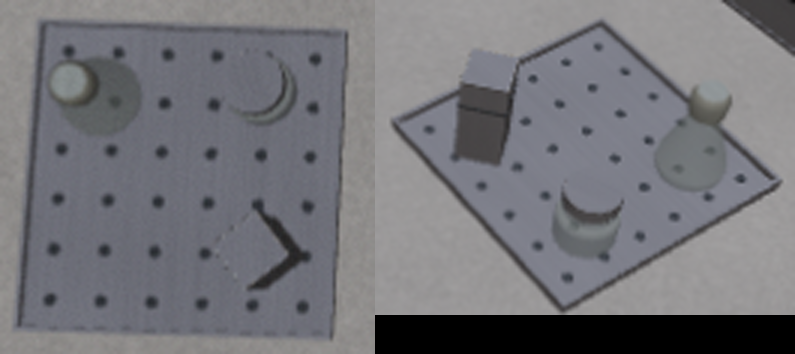

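Crops: c1 shows jar top at (179,331), handle top (620,202), weight (233,500), base corners. c2 shows jar top at (362,102). c3 shows the tray's lower-left quarter free, with the canister at right (256,248), the flask at upper left and the lidded jar at upper right.

Run:
```python
from h import *
c1=lambda P:[((x+.5)/5-.5+325,(y+.5)/4.5-.5+160) for x,y in P]
c2=lambda P:[((x+.5)/4-.5+180,(y+.5)/4-.5+160) for x,y in P]
ct=lambda P:[((x+.5)/3-.5+145,(y+.5)/3-.5+172) for x,y in P]
cs=lambda P:[((x-375+.5)/3-.5+322,(y+.5)/3-.5+92) for x,y in P]
T=lambda n,a,b:print(n,*[np.round(x,4) for x in tri(a[0],b[0])])
T("jartop",c1([(179,331)]),c2([(362,102)]))
T("weightknob",c1([(231,493)]),c2([(250,58)]))
T("bottlecap",c1([(530,461)]),c2([(55,148)]))
T("handletop end A(bottle side)",c1([(640,247)]),c2([(45,380)]))
T("handletop end B",c1([(604,157)]),c2([(132,470)]))
T("beaker rim",c1([(557,68)]),c2([(190,520)]))
for n,a,b in [("mag L-far",(262,240),(250,142+0)),("mag",(400,202),(0,0))]:pass
sc=plane("top",c1([(57,290),(113,443),(568,139),(627,288)]),0.004);print("screws",sc.round(4))
bc=plane("top",c1([(40,283),(107,457),(585,127),(655,295)]),0.002);print("base",bc.round(4),bc.mean(0))
ht=plane("top",c1([(582,165),(625,150),(662,240),(617,253)]),0.078);print("handle top",ht.round(4),ht.mean(0))
ax=(sc[:2].mean(0)-sc[2:].mean(0));print("axis",np.degrees(np.arctan2(ax[1],ax[0])))
ax=(bc[:2].mean(0)-bc[2:].mean(0));print("axis",np.degrees(np.arctan2(ax[1],ax[0])),np.linalg.norm(ax))
tc=plane("top",ct([(42,21),(347,31),(331,337),(17,327)]),0.012);print("tray",tc.round(4),tc.mean(0))
T("traycornerA",ct([(42,21)]),cs([(780,181)]))
T("traycornerB",ct([(347,31)]),cs([(562,310)]))
T("traycornerC",ct([(331,337)]),cs([(393,122)]))
T("canister top",ct([(248,247)]),cs([(489,70)]))
T("lidjar top",ct([(255,79)]),cs([(593,200)]))
T("flask cap",ct([(73,80)]),cs([(712,98)]))
print("mag rim centre",plane("top",c1([(345,284)]),.078))
```

```text
jartop [ 0.4519 -0.1232  0.0887] 0.0024
weightknob [ 0.3697 -0.1489  0.0632] 0.0026
bottlecap [ 0.3835 -0.2764  0.0965] 0.0021
handletop end A(bottle side) [ 0.4908 -0.342   0.0687] 0.0019
handletop end B [ 0.5439 -0.3326  0.0386] 0.0067
beaker rim [ 0.5897 -0.3171  0.0417] 0.0041
screws [[ 0.4807 -0.0742  0.004 ]
 [ 0.3977 -0.0989  0.004 ]
 [ 0.5579 -0.3284  0.004 ]
 [ 0.4755 -0.3525  0.004 ]]
base [[ 0.4848 -0.0661  0.002 ]
 [ 0.3904 -0.0959  0.002 ]
 [ 0.5647 -0.3377  0.002 ]
 [ 0.4716 -0.3665  0.002 ]] [ 0.47787538 -0.21652835  0.002     ]
handle top [[ 0.533  -0.3142  0.078 ]
 [ 0.5403 -0.3345  0.078 ]
 [ 0.4935 -0.3486  0.078 ]
 [ 0.4873 -0.3276  0.078 ]] [ 0.51353223 -0.33124275  0.078     ]
axis 106.98270521079297
axis 106.54856566554074 0.28278911703507487
tray [[0.6006 0.3544 0.012 ]
 [0.5872 0.1082 0.012 ]
 [0.3418 0.1227 0.012 ]
 [0.3562 0.3687 0.012 ]] [0.47143383 0.23851654 0.012     ]
traycornerA [0.6019 0.3559 0.0124] 0.004
traycornerB [0.5885 0.1094 0.0082] 0.0019
traycornerC [0.3422 0.1237 0.0102] 0.0018
canister top [0.4109 0.1723 0.1011] 0.0015
lidjar top [0.5432 0.1759 0.0567] 0.0013
flask cap [0.5403 0.3057 0.0947] 0.0027
mag rim centre [[ 0.47426585 -0.2022297   0.078     ]]
```

The jar is on the landing at (0.452, -0.123), with its top at z 0.089. The dispenser axis is at about 106.8°. The weight is 86 mm to the side, so I'll use a partial opening. First I'll turn the tool to yaw 106.8°.

```bash
cat > g.py <<'E'
from h import *
import sys
from scipy.spatial.transform import Rotation as R
# target grasp-point (65mm ahead of TCP): x y z yaw(tool x, deg) -> tool-frame shift/400mm, remaining turn
x,y,z,yaw=map(float,sys.argv[1:5]);s=get_state();r=R.from_quat(s["tcp_rot"]).as_matrix()
t=R.from_matrix(np.c_[[np.cos(np.radians(yaw)),np.sin(np.radians(yaw)),0],[np.sin(np.radians(yaw)),-np.cos(np.radians(yaw)),0],[0,0,-1]])
p=np.array([x,y,z])-t.as_matrix()[:,2]*.065
print("shift",(r.T@(p-s["tool_pos"])/.4).round(4),"turn",((R.from_matrix(r).inv()*t).as_rotvec()/np.pi).round(4),"tcp",s["tool_pos"].round(4),"yaw",np.degrees(np.arctan2(r[1,0],r[0,0])).round(1),"q",np.round(s["joint_pos"],2),"t",s["t"],"F",s["force"].round(1))
E
python3 -m inch '[[[0,0,0],[0,0,-0.058],0.68],[[0,0,0],[0,0,-0.058],0.68],[[0,0,0],[0,0,-0.058],0.68],[[0,0,0],[0,0,-0.058],0.68],[[0,0,0],[0,0,-0.058],0.68]]'
python3 -m inch '[[[0,0,0],[0,0,-0.058],0.68],[[0,0,0],[0,0,-0.058],0.68],[[0,0,0],[0,0,-0.055],0.68],[[0,0,0],[0,0,0],0.68]]'
python3 g.py 0.452 -0.123 0.2 106.8
```

```text
t: 0.72
tool_pos: [0.2226, -0.5027, 0.3022]
tcp_rot: [0.786, 0.619, 0.0, -0.0]
force: [0.6, -0.1, 0.8]
opening: 0.0633
grip_force: 0.0
t: 1.23
tool_pos: [0.2226, -0.5027, 0.3023]
tcp_rot: [0.596, 0.803, 0.0, -0.0]
force: [0.5, -0.2, 0.4]
opening: 0.0633
grip_force: 0.0
shift [0.7434 0.823  0.0941] turn [ 0.     -0.0003 -0.0002] tcp [ 0.2226 -0.5027  0.3023] yaw 106.8 q [-1.36  0.26  1.54 -0.    1.35 -1.65] t 1.225 F [ 0.5 -0.2  0.4]
```

```bash
python3 -m inch '[[[0.074,0.082,0],[0,0,0],0.68],[[0.074,0.082,0],[0,0,0],0.68],[[0.074,0.082,0],[0,0,0],0.68],[[0.074,0.082,0],[0,0,0],0.68],[[0.074,0.082,0],[0,0,0],0.68]]' | head -2
python3 -m inch '[[[0.074,0.082,0],[0,0,0],0.68],[[0.074,0.082,0],[0,0,0],0.68],[[0.074,0.082,0],[0,0,0],0.68],[[0.074,0.082,0],[0,0,0],0.68],[[0.074,0.082,0],[0,0,0],0.68]]' | head -2
python3 -m inch '[[[0,0,0],[0,0,0],0.68],[[0,0,0],[0,0,0],0.68]]'
python3 g.py 0.452 -0.123 0.064 106.8
```

```text
t: 1.85
tool_pos: [0.3372, -0.3124, 0.3027]
t: 2.48
tool_pos: [0.4512, -0.1231, 0.3027]
t: 2.72
tool_pos: [0.4505, -0.1247, 0.3026]
tcp_rot: [0.596, 0.803, -0.0, -0.0]
force: [0.8, -0.6, 0.6]
opening: 0.0628
grip_force: 0.0
shift [0.0031 0.0051 0.434 ] turn [-0.0002  0.0001 -0.    ] tcp [ 0.4505 -0.1247  0.3026] yaw 106.8 q [-0.51  0.11  1.72 -0.    1.31 -0.8 ] t 2.725 F [ 0.8 -0.6  0.6]
```

```bash
python3 -m inch '[[[0.003,0.005,0.1],[0,0,0],0.72],[[0,0,0.1],[0,0,0],0.72],[[0,0,0.08],[0,0,0],0.72],[[0,0,0.05],[0,0,0],0.72],[[0,0,0.04],[0,0,0],0.72]]'
python3 -m inch '[[[0,0,0.03],[0,0,0],0.72],[[0,0,0.03],[0,0,0],0.72],[[0,0,0],[0,0,0],0.72]]'
python3 g.py 0.452 -0.123 0.064 106.8
python3 - <<'E'
from h import *
t=read_camera("top")[:,:,::-1];s=read_camera("scene")[:,:,::-1]
f=lambda x:cv2.resize(x,(390,390),interpolation=cv2.INTER_CUBIC)
cv2.imwrite("pics/d1.png",cv2.hconcat([f(t[170:290,310:430]),f(s[130:250,210:330])]))
E
```

```text
t: 3.35
tool_pos: [0.4514, -0.1242, 0.1537]
tcp_rot: [0.597, 0.802, -0.0, -0.001]
force: [0.0, 0.2, 0.1]
opening: 0.0667
grip_force: 0.0
t: 3.72
tool_pos: [0.4518, -0.1229, 0.1301]
tcp_rot: [0.596, 0.803, -0.0, -0.001]
force: [0.1, -0.3, 0.3]
opening: 0.0673
grip_force: 0.0
shift [-0.0003  0.0005  0.0027] turn [-0.0004 -0.0004  0.    ] tcp [ 0.4518 -0.1229  0.1301] yaw 106.8 q [-0.5   0.31  1.95 -0.    0.88 -0.8 ] t 3.725 F [ 0.1 -0.3  0.3]
```

View pics/d1.png

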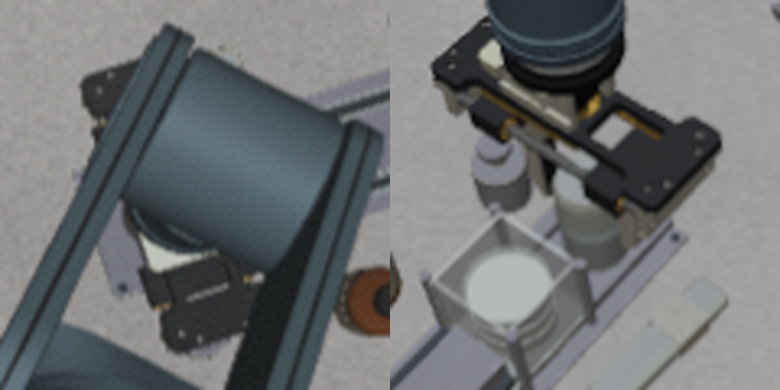

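The right half shows the jar, around (585,215), between the two fingers, with the weight and magazine clear. I'll close the gripper and lift.

```bash
python3 -m inch '[[[0,0,0],[0,0,0],0.4],[[0,0,0],[0,0,0],0.4],[[0,0,0],[0,0,0],0.3],[[0,0,0],[0,0,0],0.3],[[0,0,0],[0,0,0],0.3]]'
python3 -m inch '[[[0,0,-0.01],[0,0,0],0.3],[[0,0,-0.04],[0,0,0],0.3],[[0,0,-0.08],[0,0,0],0.3],[[0,0,-0.1],[0,0,0],0.3],[[0,0,-0.07],[0,0,0],0.3]]'
python3 g.py 0.40 0.30 0.2 106.8
```

```text
t: 4.45
tool_pos: [0.4525, -0.1228, 0.1311]
tcp_rot: [0.596, 0.803, 0.0, 0.0]
force: [-1.4, -0.1, 5.8]
opening: 0.0495
grip_force: 30.0
t: 5.08
tool_pos: [0.4523, -0.1228, 0.2521]
tcp_rot: [0.596, 0.803, 0.0, 0.0]
force: [1.4, -0.6, -1.1]
opening: 0.0492
grip_force: 30.0
shift [ 1.0494  0.1815 -0.0325] turn [0.0001 0.0001 0.0003] tcp [ 0.4523 -0.1228  0.2521] yaw 106.9 q [-0.5   0.16  1.8   0.    1.19 -0.8 ] t 5.075 F [ 1.4 -0.6 -1.1]
```

```bash
python3 -m inch '[[[0.03,0.006,-0.025],[0,0,0],0.3],[[0.06,0.011,-0.025],[0,0,0],0.3],[[0.09,0.017,0],[0,0,0],0.3],[[0.1,0.02,0],[0,0,0],0.3],[[0.1,0.02,0],[0,0,0],0.3]]'
python3 -m inch '[[[0.1,0.02,0],[0,0,0],0.3],[[0.1,0.02,0],[0,0,0],0.3],[[0.1,0.02,0],[0,0,0],0.3],[[0.1,0.02,0],[0,0,0],0.3],[[0.1,0.02,0],[0,0,0],0.3]]'
python3 -m inch '[[[0.08,0.014,0],[0,0,0],0.3],[[0.06,0.01,0],[0,0,0],0.3],[[0.02,0.004,0],[0,0,0],0.3],[[0,0,0],[0,0,0],0.3],[[0,0,0],[0,0,0],0.3]]'
python3 g.py 0.408 0.30 0.0663 106.8
```

```text
t: 5.7
tool_pos: [0.4352, 0.0332, 0.2695]
tcp_rot: [0.596, 0.803, -0.0, -0.001]
force: [0.2, -0.3, -0.0]
opening: 0.0494
grip_force: 30.0
t: 6.32
tool_pos: [0.4152, 0.2359, 0.2694]
tcp_rot: [0.596, 0.803, -0.001, -0.001]
force: [0.7, -0.4, -1.3]
opening: 0.0499
grip_force: 30.0
t: 6.95
tool_pos: [0.4089, 0.298, 0.2704]
tcp_rot: [0.596, 0.803, -0.0, -0.0]
force: [-0.2, 0.5, -1.8]
opening: 0.0495
grip_force: 30.0
shift [ 0.0055 -0.0004  0.3478] turn [-0.0002  0.0001  0.0002] tcp [0.4089 0.298  0.2704] yaw 106.8 q [ 0.41  0.21  1.69 -0.    1.25  0.12] t 6.95 F [-0.2  0.5 -1.8]
```

Run:
```python
from h import *
t=read_camera("top")[:,:,::-1];s=read_camera("scene")[:,:,::-1]
f=lambda x:cv2.resize(x,(395,395),interpolation=cv2.INTER_CUBIC)
cv2.imwrite("pics/d2.png",cv2.hconcat([f(t[160:300,130:270]),f(s[50:210,310:470])]))
```

```text
(no output)
```

View pics/d2.png

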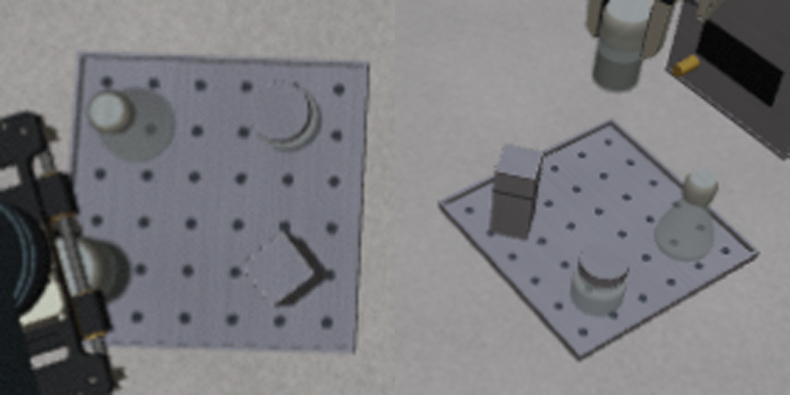

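The jar hangs upright in the gripper over the free left-front corner of the tray; the canister, flask and lidded jar are untouched. Lowering it.

```bash
python3 -m inch '[[[0,0,0.08],[0,0,0],0.3],[[0,0,0.1],[0,0,0],0.3],[[0,0,0.08],[0,0,0],0.3],[[0,0,0.04],[0,0,0],0.3],[[0,0,0.02],[0,0,0],0.3]]'
python3 -m inch '[[[0,0,0.01],[0,0,0],0.3],[[0,0,0.01],[0,0,0],0.3],[[0,0,0.005],[0,0,0],0.3],[[0,0,0],[0,0,0],0.3],[[0,0,0],[0,0,0],0.3]]'
python3 g.py 0.408 0.30 0.0663 106.8
```

```text
t: 7.68
tool_pos: [0.4089, 0.2981, 0.142]
tcp_rot: [0.596, 0.803, -0.001, -0.0]
force: [0.5, 0.1, -1.5]
opening: 0.0498
grip_force: 30.0
t: 8.3
tool_pos: [0.409, 0.2989, 0.133]
tcp_rot: [0.596, 0.803, 0.0, 0.0]
force: [0.1, -0.8, -2.0]
opening: 0.0498
grip_force: 30.0
shift [ 0.0035 -0.0017  0.0043] turn [ 0.0001 -0.      0.0004] tcp [0.409  0.2989 0.133 ] yaw 106.9 q [0.41 0.37 1.85 0.   0.92 0.12] t 8.3 F [ 0.1 -0.8 -2. ]
```

```bash
python3 -m inch '[[[0,0,0.003],[0,0,0],0.3],[[0,0,0],[0,0,0],0.3]]'|sed -n '2p;4p'
python3 -m inch '[[[0,0,0.002],[0,0,0],0.3],[[0,0,0],[0,0,0],0.3]]'|sed -n '2p;4p'
python3 -m inch '[[[0,0,0.0015],[0,0,0],0.3],[[0,0,0],[0,0,0],0.3]]'|sed -n '2p;4p'
```

```text
tool_pos: [0.4089, 0.2988, 0.1315]
force: [0.6, -0.6, -1.8]
tool_pos: [0.409, 0.2988, 0.1311]
force: [-1.7, -1.4, 3.8]
tool_pos: [0.409, 0.2988, 0.1311]
force: [-4.0, -0.9, 9.4]
```

The jar is down. Easing the pressure, then releasing and lifting.

```bash
python3 -m inch '[[[0,0,-0.002],[0,0,0],0.3],[[0,0,0],[0,0,0],0.62],[[0,0,0],[0,0,0],0.72],[[0,0,0],[0,0,0],0.72],[[0,0,0],[0,0,0],0.72]]'
python3 -m inch '[[[0,0,-0.03],[0,0,0],0.72],[[0,0,-0.08],[0,0,0],0.72],[[0,0,-0.1],[0,0,0],0.72],[[0,0,-0.1],[0,0,0],0.72],[[0,0,-0.04],[0,0,0],0]]'
python3 g.py 0.5330 -0.396 0.2 106.8
```

```text
t: 9.68
tool_pos: [0.409, 0.2988, 0.1309]
tcp_rot: [0.596, 0.803, -0.0, -0.0]
force: [-1.3, -0.1, 0.1]
opening: 0.0664
grip_force: 0.0
t: 10.3
tool_pos: [0.4098, 0.2992, 0.2746]
tcp_rot: [0.596, 0.803, 0.002, 0.001]
force: [-0.6, -0.3, -0.5]
opening: 0.0613
grip_force: 0.0
shift [-1.7526 -0.2096  0.0218] turn [ 0.0017 -0.0002  0.0004] tcp [0.4098 0.2992 0.2746] yaw 106.9 q [0.41 0.2  1.68 0.   1.25 0.12] t 10.3 F [-0.6 -0.3 -0.5]
```

```bash
python3 -m inch '[[[-0.06,-0.007,0],[0,0,0],0],[[-0.12,-0.015,0],[0,0,0],0],[[-0.12,-0.015,0],[0,0,0],0],[[-0.12,-0.015,0],[0,0,0],0],[[-0.12,-0.015,0],[0,0,0],0]]'|head -2
python3 -m inch '[[[-0.12,-0.015,0],[0,0,0],0],[[-0.12,-0.015,0],[0,0,0],0],[[-0.12,-0.015,0],[0,0,0],0],[[-0.12,-0.015,0],[0,0,0],0],[[-0.12,-0.015,0],[0,0,0],0]]'|head -2
python3 -m inch '[[[-0.12,-0.015,0],[0,0,0],0],[[-0.12,-0.015,0],[0,0,0],0],[[-0.12,-0.015,0],[0,0,0],0],[[-0.12,-0.015,0],[0,0,0],0],[[-0.1,-0.012,0],[0,0,0],0]]'|head -2
python3 -m inch '[[[0,0,0],[0,0,0],0],[[0,0,0],[0,0,0],0]]'
python3 g.py 0.529 -0.383 0.059 106.8
python3 - <<'E'
from h import *
t=read_camera("top")[:,:,::-1];s=read_camera("scene")[:,:,::-1]
f=lambda x:cv2.resize(x,(395,395),interpolation=cv2.INTER_CUBIC)
cv2.imwrite("pics/d3.png",cv2.hconcat([f(t[160:300,130:270]),f(s[60:320,160:420])]))
E
```

```text
t: 10.92
tool_pos: [0.4461, 0.0829, 0.272]
t: 11.55
tool_pos: [0.487, -0.1557, 0.272]
t: 12.18
tool_pos: [0.5266, -0.3864, 0.2718]
t: 12.42
tool_pos: [0.5264, -0.3838, 0.2712]
tcp_rot: [0.596, 0.803, 0.0, -0.0]
force: [-0.8, 0.0, 0.9]
opening: 0.0004
grip_force: 0.0
shift [-3.000e-04  6.800e-03  3.679e-01] turn [ 0.     -0.0003  0.0003] tcp [ 0.5264 -0.3838  0.2712] yaw 106.8 q [-0.8   0.46  1.32  0.    1.36 -1.1 ] t 12.425 F [-0.8  0.   0.9]
```

View pics/d3.png

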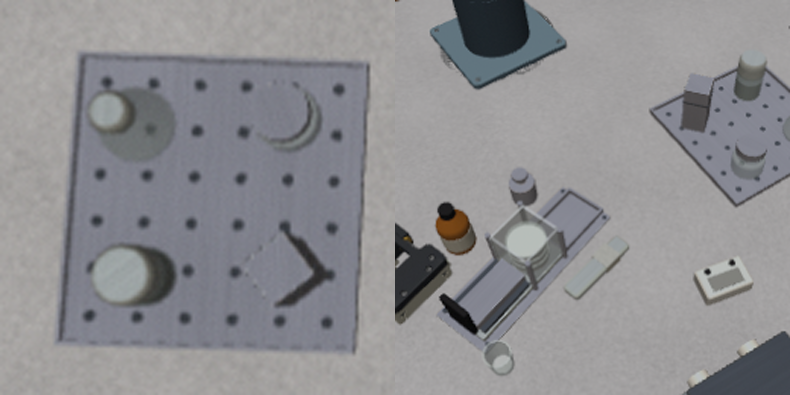

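The jar stands on the tray (left half, (125,275)), and the landing is empty with three dishes in the magazine. Next I'll lower the closed fingers behind the handle.

```bash
python3 -m inch '[[[0,0.007,0.1],[0,0,0],0],[[0,0,0.1],[0,0,0],0],[[0,0,0.08],[0,0,0],0],[[0,0,0.05],[0,0,0],0],[[0,0,0.038],[0,0,0],0]]'
python3 -m inch '[[[0.02,0,0],[0,0,0],0],[[0.02,0,0],[0,0,0],0],[[0.01,0,0],[0,0,0],0],[[0.01,0,0],[0,0,0],0]]'
python3 g.py 0.495 -0.271 0.059 106.8
```

```text
t: 13.15
tool_pos: [0.5294, -0.3823, 0.1233]
tcp_rot: [0.595, 0.804, 0.0, -0.0]
force: [0.7, 0.9, -0.7]
opening: 0.0004
grip_force: 0.0
t: 13.65
tool_pos: [0.5225, -0.3606, 0.1247]
tcp_rot: [0.596, 0.803, -0.0, 0.001]
force: [0.4, 0.0, -0.6]
opening: 0.0007
grip_force: 0.0
shift [ 0.2343 -0.0009  0.0013] turn [0.0002 0.0005 0.0004] tcp [ 0.5225 -0.3606  0.1247] yaw 106.9 q [-0.78  0.57  1.53 -0.    1.04 -1.07] t 13.65 F [ 0.4  0.  -0.6]
```

```bash
python3 -m inch '[[[0.01,0,0],[0,0,0],0],[[0.01,0,0],[0,0,0],0]]'|sed -n '2p;4p'
python3 -m inch '[[[0.01,0,0],[0,0,0],0],[[0.01,0,0],[0,0,0],0]]'|sed -n '2p;4p'
python3 -m inch '[[[0.02,0,0],[0,0,0],0],[[0.02,0,0],[0,0,0],0]]'|sed -n '2p;4p'
```

```text
tool_pos: [0.5199, -0.3529, 0.1239]
force: [-0.1, 0.3, 0.2]
tool_pos: [0.5179, -0.3462, 0.1239]
force: [1.5, -4.6, -1.8]
tool_pos: [0.5133, -0.3313, 0.1239]
force: [1.0, -7.2, -3.7]
```

```bash
python3 -m inch '[[[0.025,0,0],[0,0,0],0],[[0.025,0,0],[0,0,0],0],[[0.025,0,0],[0,0,0],0],[[0.025,0,0],[0,0,0],0],[[0.015,0,0],[0,0,0],0]]'|sed -n '2p;4p'
python3 -m inch '[[[0.01,0,0],[0,0,0],0],[[0.005,0,0],[0,0,0],0]]'|sed -n '2p;4p'
python3 -m inch '[[[0.005,0,0],[0,0,0],0],[[0.005,0,0],[0,0,0],0]]'|sed -n '2p;4p'
```

```text
tool_pos: [0.5, -0.2879, 0.1239]
force: [-0.9, -11.0, -5.2]
tool_pos: [0.4984, -0.2827, 0.124]
force: [1.3, -14.4, -8.4]
tool_pos: [0.4983, -0.2823, 0.1242]
force: [3.1, -26.5, -15.5]
```

```bash
python3 -m inch '[[[0.003,0,0],[0,0,0],0],[[0,0,0],[0,0,0],0]]'|sed -n '2p;4p'
python3 - <<'E'
from h import *
t=read_camera("top")[:,:,::-1];s=read_camera("scene")[:,:,::-1]
f=lambda x:cv2.resize(x,(395,395),interpolation=cv2.INTER_CUBIC)
cv2.imwrite("pics/d4.png",cv2.hconcat([f(t[170:280,325:435]),f(s[160:290,180:310])]))
E
```

```text
tool_pos: [0.4982, -0.2822, 0.1242]
force: [2.7, -25.8, -15.1]
```

View pics/d4.png

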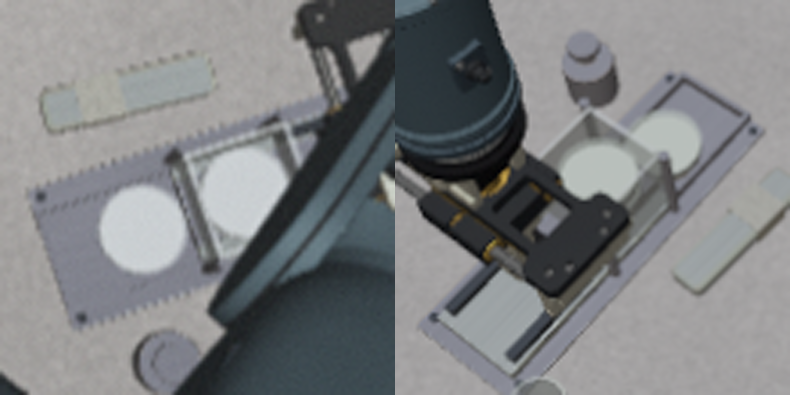

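One dish is fully out on the landing at (143,230), and the slide is at its stop. Backing off so it springs out.

```bash
python3 -m inch '[[[-0.025,0,0],[0,0,0],0],[[-0.03,0,0],[0,0,0],0],[[-0.03,0,0],[0,0,0],0],[[-0.03,0,0],[0,0,0],0],[[-0.03,0,0],[0,0,0],0]]'|sed -n '2p;4p'
python3 -m inch '[[[-0.03,0,0],[0,0,0],0],[[-0.03,0,0],[0,0,0],0],[[-0.04,0,0],[0,0,0],0],[[-0.04,0,0],[0,0,0],0],[[0,0,-0.05],[0,0,0],0]]'|sed -n '2p;4p'
python3 -m inch '[[[0,0,-0.1],[0,0,0],0],[[0,0,-0.1],[0,0,0],0],[[-0.1,0,-0.1],[0,0,0],0],[[-0.1,0,0],[0,0,0],0],[[0,0,0],[0,0,0],0]]'|sed -n '2p;4p'
python3 - <<'E'
from h import *
t=read_camera("top")[:,:,::-1];s=read_camera("scene")[:,:,::-1]
f=lambda x:cv2.resize(x,(395,395),interpolation=cv2.INTER_CUBIC)
cv2.imwrite("pics/top_e.png",t);cv2.imwrite("pics/scene_e.png",s)
cv2.imwrite("pics/d5.png",cv2.vconcat([cv2.hconcat([f(t[155:295,325:465]),f(s[150:310,175:335])]),cv2.resize(t[160:300,130:470],(790,200))[:200]]))
E
```

```text
tool_pos: [0.5134, -0.3313, 0.1239]
force: [-0.6, -2.2, 1.1]
tool_pos: [0.529, -0.3853, 0.142]
force: [0.3, 0.5, 0.1]
tool_pos: [0.5526, -0.4639, 0.2632]
force: [-0.5, 0.5, -1.7]
```

View pics/d5.png

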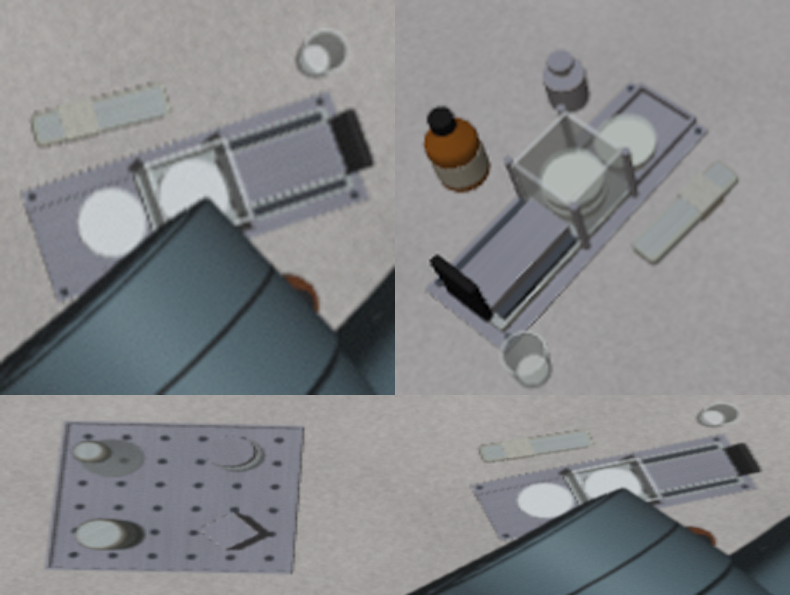

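The slide is out, one dish is on the landing, two are in the magazine, and everything else is standing. A quick numeric check that the dish lies flat and the slide is fully back.

Run:
```python
from h import *
print("dish",tri((364.4,233.3),(269.2,207.3)))
a=cv2.imread("pics/scene0.png").max(2);b=cv2.imread("pics/scene_e.png").max(2)
for i in(a,b):
    m=(i[245:290,185:225]<45).astype(np.uint8);M=cv2.moments(m,True);print("handle px",M["m00"],M["m10"]/M["m00"],M["m01"]/M["m00"])
im=cv2.imread("pics/top_e.png")[205:260,340:381];g=im.min(2)
m=((g>170)*1).astype(np.uint8)
t=g[33-5:33+5,20:30];print("dish grey",t.mean())
n,l,s,c=cv2.connectedComponentsWithStats((g>t.mean()-25).astype(np.uint8))
k=1+s[1:,4].argmax();cn=cv2.findContours((l==k).astype(np.uint8),0,1)[0][0];e=cv2.fitEllipse(cv2.convexHull(cn));print("ellipse",e)
o=np.array([.4743,-.2022]);d=np.array([-.289,.957]);p=plane("top",[(e[0][0]+340,e[0][1]+205)],.02)[0];print(p,(p[:2]-o)@d)
```

```text
dish (array([ 0.45680953, -0.13892485,  0.01802384]), np.float64(0.004992455568893304))
handle px 225.0 16.982222222222223 21.4
handle px 223.0 16.869955156950674 21.318385650224215
dish grey 196.77
ellipse ((24.241287231445312, 28.447969436645508), (23.396135330200195, 23.423095703125), 175.60995483398438)
[ 0.45512681 -0.14050534  0.02      ] 0.06458284524285969
```

```bash
python3 -c "
from rig import *
print(get_state()['t'],get_state()['force']);print(sign_off())"
```

```text
17.85 [-0.38604524  0.72050509 -0.57513249]
the job is handed in; nothing more can be done
None
```

The job is handed in at 17.9 s: the foil-capped jar was on the landing and now stands upright on the tray with the canister, and one full push of the slide, which sprang back to rest, left one dish flat on the landing, two in the magazine and everything else in place in the last pictures.

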